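# Tip the metal offcuts into the scrap box and shut its lid

## Task

Carry the aluminium tray of copper and brass offcuts over the open wooden scrap box and tip all five offcuts into it, without picking them up by hand. Set the empty tray back down upright on the bench, then lower the box's lid gently until it is fully shut. Leave the other things on the bench where they are.

Things in the scene. Friction and masses are not known exactly. Their poses are not given: they have to be found in the camera images.
- tray: Loose smooth aluminium tray, 200 long (x), 130 wide (y), 0.65 kg loaded; side and back (-x) walls 45 high, 4 thick, floor 4 thick. No front wall: from x = +44 the floor slopes up 20 degrees to a spout lip 25 high at x = +102. Rigid red handle bar above its middle. Offcuts slide out over the spout when tilted 40 degrees nose down. Origin: centre of the underside; x to the spout, z up.
- tray_grip (a point): Centre of the tray's red handle bar, 83 above the tray's underside, over the middle of the tray. The bar is 14 x 14 in section, runs along the tray's y, 122 free length between its uprights; free space of 37 or more between the bar and the offcuts below it. Axes as the tray's.
- tray_spout (a point): Middle of the spout lip of the tray, at (+102, 0, +24) in the tray's frame: the offcuts leave the tray here. Spout 122 wide.
- offcut1: Offcut of copper square tube, 60 long, 25 x 25, smooth, 60 g, lying in the tray at the start. Origin: centre of its underside as first laid; x along its length.
- offcut2: Offcut of brass rectangular tube, 60 long, 28 wide x 20 high, smooth, 60 g, lying in the tray at the start. Origin: centre of its underside as first laid; x along its length.
- offcut3: Offcut of copper square tube, 60 long, 25 x 25, smooth, 60 g, lying in the tray at the start. Origin: centre of its underside as first laid; x along its length.
- offcut4: Offcut of brass rectangular tube, 60 long, 28 wide x 20 high, smooth, 60 g, lying in the tray at the start. Origin: centre of its underside as first laid; x along its length.
- offcut5: Offcut of copper square tube, 60 long, 25 x 25, smooth, 60 g, lying in the tray at the start. Origin: centre of its underside as first laid; x along its length.
- box: Wooden scrap box, fixed to the bench, open at the top: 200 deep (x) x 260 wide (y) x 100 high outside, walls and floor 10 thick. Its lid is hinged on its far (+x) top edge and stands open at the start. Origin: centre of the underside, z up.
- lid (a joint): Hinge angle of the box lid, rad: 0 fully shut (flat on the box), 1.57 upright, 1.85 end of swing, leaning back. Stiff hinge: the lid stays at any angle; 2 to 4 N at the lip moves it. Lid: wood, 200 from hinge to front, 260 wide, 10 thick, with a dark lip 80 wide and 10 thick jutting 24 beyond its front edge.
- lid_lip (a point): Middle of the outer end of the lid's lip, 224 from the hinge, mid thickness (5 above the lid's underside). When the lid is shut it lies 24 in front (-x) of the box, 106 above the bench; its z axis is the normal of the lid's outer (upper) face and its x axis points along the lid to the hinge.
- lid_hinge (a point): Middle of the lid's hinge line, at (+100, 0, +100) in the box's frame; the line runs along the box's y. The lid's underside passes through it.
- hammer: Bystander: hammer lying on the bench, 260 long, handle to its -x.
- brush: Bystander: bench brush lying on the bench, wooden handle.
- mug: Bystander: blue mug, 80 across, 90 high.
- jar: Bystander: jar, 70 across, 100 high.
- block: Bystander: steel bench block, 90 x 90 x 50 high.
There are look-alikes about, which are no part of the job. What is shaped like the offcut4 but green or white is not meant.

How it is judged:
At the end, for the whole second after the job is handed in: All five offcuts lie at rest inside the scrap box (their origins within its inner walls and below its rim); the tray stands on the bench (underside within 10 mm of it), upright within 0.1 rad and at rest; the lid is shut within 0.05 rad (x of offcut1 in the frame of box between -0.095 and 0.095 m and y of offcut1 in the frame of box between -0.125 and 0.125 m and z of each of offcut1, offcut2, offcut3, offcut4, offcut5 in the frame of box below 0.1 m and linear speed of each of offcut1, offcut2, offcut3, offcut4, offcut5, tray below 0.03 m/s and x of offcut2 in the frame of box between -0.095 and 0.095 m and y of offcut2 in the frame of box between -0.125 and 0.125 m and x of offcut3 in the frame of box between -0.095 and 0.095 m and y of offcut3 in the frame of box between -0.125 and 0.125 m and x of offcut4 in the frame of box between -0.095 and 0.095 m and y of offcut4 in the frame of box between -0.125 and 0.125 m and x of offcut5 in the frame of box between -0.095 and 0.095 m and y of offcut5 in the frame of box between -0.125 and 0.125 m and height (world z) of tray below 0.01 m and angle between tray's own z axis and vertical below 0.1 rad and value of joint lid below 0.05 rad); the robot touches nothing.
It fails at once if an offcut gripped or pushed by the fingers (more than 5 N) (contact force between the fingers and offcut1 above 5 N or contact force between the fingers and offcut2 above 5 N or contact force between the fingers and offcut3 above 5 N or contact force between the fingers and offcut4 above 5 N or contact force between the fingers and offcut5 above 5 N).
It fails at once if the lid slammed (closing faster than 2.5 rad/s) (velocity of joint lid below -2.5 rad/s).
It fails at once if a bystander (hammer, brush, mug, jar, bench block) moved by more than 50 mm (distance of any of hammer, brush, mug, jar, block from where it was at the start of the episode above 0.05 m).
It also fails if it takes over 72 s, if anything falls off the work surface, if the arm or the gripper's body presses on something with over 40 N, if the wrist force passes 120 N, or if a joint passes its speed limit or range.

## Robot

A 6-joint arm with a two-finger parallel gripper is mounted at the origin on the work surface. World frame = base frame: x ahead of the robot, y to its left, z up, the work surface at z = 0. Lengths are in m, angles in rad, forces in N, time in s.
With the tool pointing down it reaches from about 0.3 to 0.775 m from the base axis. Payload 14.6 kg.
Tool frame: the origin (TCP) lies midway between the tips of the shut fingers; the grasp point (between the pads) lies 19 mm behind it (tcp_to_grasp is the distance from the TCP to the grasp point, in m); z points along the fingers, y is the line along which they close (so a half turn about z gives the same grasp; the last joint's range is limited). The gripper opens to 94 mm and grips with 3 to 60 N. Pads are 16 mm wide; open, the fingers measure 119 mm over their backs; the gripper's body (75 mm by 177 mm) begins 78 mm behind the grasp point.
Start: joints at [-1.297, 0.3, 1.521, -0, 1.321, -0.067], TCP at [0.184, -0.518, 0.181] pointing down, gripper open.
Joint ranges: [-3.03, 3.03], [-0.79, 2.21], [0.23, 2.52], [-1.04, 4.18], [0, 3.07], [-2.55, 2.55]. Speed limits (rad/s): [2.22, 2.22, 2.57, 3.14, 3.14, 3.14].

## Interface

Orientations are given as [roll, pitch, yaw] about the fixed x, y, z axes, in that order (R = Rz(yaw) Ry(pitch) Rx(roll)).
In Python, from station import * gives the robot as it stands.
- The arm moves only by the tool send_rows, never from a script. Its argument "motion" is a list of rows, each a list of 3 entries, a list of its own where there are three numbers: the shift along the tool's x, y, z in units of 0.03 m (1.0 is 0.03 m), then the turn, a rotation vector about the tool's x, y, z in units of 0.12 rad (1.0 is 0.12 rad), then the opening, from -1 (shut) to 1 (fully open). In form: [[[x, y, z], [rx, ry, rz], grip], ...]. A call has 1 to 12 rows; each row shifts and turns the commanded pose from where the row before left it, along the tool's axes as they then stand; what a row does not reach is not made up. A row lasts 1/10 s, in which the tool goes at most 50 mm and 8.59 degrees, less where a joint would pass 70% of its speed; a pose out of reach is approached as far as the arm can. A call with a number of a shift or a turn outside -1 to 1 is refused whole. A call with a gripper value outside its range is refused whole. The fingers move at their own pace and stop on an object; "squeeze" is the grip in N (left out, the last holds). Time passes only in rows, so rows that do not move let the fingers close. It gives the time, the measured TCP pose, the force, the opening and the grip force at its end, in the units of the state.
- get_obs(): the state, without advancing time (a new reading comes with each control period).
- camera(name): name is "scene" or "side" or "wrist"; returns a dict with "pixels" (384x512x3 uint8, red, green, blue), "depth" (384x512 float32, m along the optical axis (not along the pixel's ray), 0 where there is no reading), "fx", "fy", "cx", "cy" (pixels), "dist" ([k1, k2, p1, p2, k3] as OpenCV has them; the pictures are not rectified), "rvec" (rotation vector, rad) and "tvec" (3), from world to camera coordinates, as OpenCV has them. Camera axes: x right, y down, z forward; pixel columns grow to the right and rows downward; lengths in m; the calibration is good to about 2 mm. A picture is of the moment at which its call begins.
- hand_in(): hands the job in; it is judged then, once.
The state is a dict: "time_s": time; "qpos": joint angles; "joint_vel": joint speeds; "tau": joint torques, N m; "ee_pos": TCP position; "eef_rot": TCP orientation; "force": force on the tool from outside, world axes, zero at the start; "moment": the same for the moment, N m; "grip_width": finger opening in m; "grip_force": force on a finger pad.
Only numpy, scipy, OpenCV 4.12 (cv2) and the standard library are available. Lean on these libraries where they do the work, as an engineer would, in place of code of your own. Each camera call takes 0.05 s, during which the arm holds its last target. There are 200 camera calls.

## Working session

There is one attempt and no reset: what is moved stays moved. The work goes in short steps, Python scripts to look and compute and a tool call to move; the robot and the scene stay as the last step left them, time stands still between calls to the robot, and variables do not carry over. Pictures are saved under pics/ and viewed, at most 10 in all, crops included, and the job is handed in when it is done.

Besides the shell and the picture viewer there is one more tool, called as a command line: name --argument value ..., lists and objects as JSON in quotes. send_rows: Moves the arm, as the interface text tells. Its arguments: {"type":"object","properties":{"motion":{"type":"array"},"squeeze":{"type":"number"}},"required":["motion"]}

```bash
ls; mkdir -p pics
cat > h.py <<'E'
from station import *
import numpy as np, cv2
def unproj(c):
    h,w=c["depth"].shape
    u,v=np.meshgrid(np.arange(w),np.arange(h))
    K=np.array([[c["fx"],0,c["cx"]],[0,c["fy"],c["cy"]],[0,0,1.]])
    p=cv2.undistortPoints(np.stack([u,v],-1).reshape(-1,1,2).astype(float),K,np.array(c["dist"],float)).reshape(h,w,2)
    z=c["depth"].astype(float)
    P=np.dstack([p[...,0]*z,p[...,1]*z,z])
    R=cv2.Rodrigues(np.array(c["rvec"],float))[0]
    return (P-np.array(c["tvec"]).reshape(3))@R
def save(c,n): cv2.imwrite("pics/"+n,c["pixels"][...,::-1])
E
python3 - <<'E'
from h import *
a=camera("scene");b=camera("side")
np.savez("v0.npz",ap=a["pixels"],aw=unproj(a),bp=b["pixels"],bw=unproj(b))
cv2.imwrite("pics/v0.png",np.vstack([cv2.resize(np.hstack([a["pixels"],b["pixels"]])[...,::-1],(800,300))]))
save(a,"a0.png");save(b,"b0.png")
print(get_obs())
E
```

```text
pics
{'time_s': 0.1, 'qpos': array([-1.29658545e+00,  3.00448467e-01,  1.52149263e+00, -1.07324883e-05,
        1.32070180e+00, -6.65853439e-02]), 'joint_vel': array([-0.00033745, -0.00159634, -0.00152363, -0.00141268, -0.00077908,
       -0.00065099]), 'tau': array([ 3.00133841e-03, -5.32642865e+01, -3.53282046e+01,  7.09149381e-02,
        2.35203240e-02, -5.43443230e-05]), 'ee_pos': array([ 0.18376437, -0.51812548,  0.18083618]), 'eef_rot': array([-3.14054405e+00, -5.95063289e-05,  3.40798856e-01]), 'force': array([-0.3741465 ,  0.55533669, -0.88122371]), 'moment': array([-0.04114882,  0.0183761 ,  0.00443611]), 'grip_force': 0.0, 'grip_width': 0.09398840583387233}
```

View pics/a0.png

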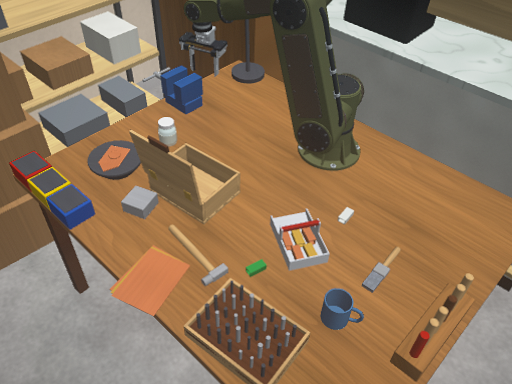

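View pics/b0.png

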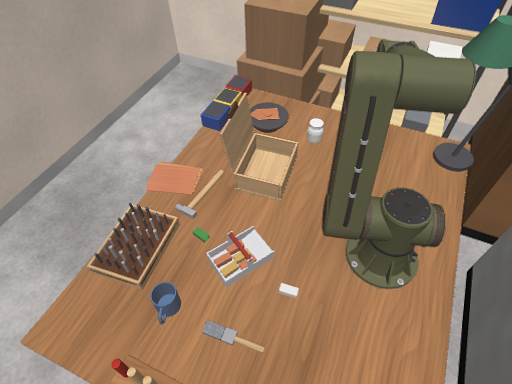

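The scene picture shows the tray at (300,238) with its red bar at (300,226), and the open box at (190,180) with its lid up at (165,170). In the side picture the tray is at (240,255) and the box at (265,165).

Run:
```python
import numpy as np,cv2
d=np.load("v0.npz")
for k,(x0,y0,x1,y1) in (("a",(268,205,335,270)),("b",(200,220,285,290))):
    p=d[k+"p"].astype(int);W=d[k+"w"]
    m=np.zeros(p.shape[:2],bool);m[y0:y1,x0:x1]=1
    r=m&(p[...,0]>120)&(p[...,1]<55)&(p[...,2]<55)
    q=W[r]; q=q[(q[:,2]>.07)&(q[:,2]<.11)]
    t=q[q[:,2]>np.percentile(q[:,2],60)-.004] 
    rect=cv2.minAreaRect((q[:,:2]*1000).astype(np.float32))
    print(k,"red",len(q),"z pct",np.percentile(q[:,2],[5,50,95]).round(4),"rect",rect, "mean",q.mean(0))
    al=m&(W[...,2]>.012)&(W[...,2]<.12)
    rect=cv2.minAreaRect((W[al][:,:2]*1000).astype(np.float32));print(" tray",rect,cv2.boxPoints(rect).round())
    # walls top
    w=m&(abs(W[...,2]-.045)<.004)&(p.max(2)-p.min(2)<40)
    rect=cv2.minAreaRect((W[w][:,:2]*1000).astype(np.float32));print(" walltop",rect,cv2.boxPoints(rect).round())
for k,(x0,y0,x1,y1) in (("a",(125,125,245,222)),("b",(215,95,305,200))):
    W=d[k+"w"];m=np.zeros(W.shape[:2],bool);m[y0:y1,x0:x1]=1
    r=m&(abs(W[...,2]-.1)<.004)
    rect=cv2.minAreaRect((W[r][:,:2]*1000).astype(np.float32));print(k," rim",rect,cv2.boxPoints(rect).round())
    l=W[m&(W[...,2]>.12)];print(" lid",len(l),l.min(0),l.max(0), l[l[:,2].argmax()])
    print(np.array([np.r_[l[abs(l[:,2]-z)<.01].mean(0)] for z in (.15,.2,.25,.3)]).round(3))
# overhead map
M=np.zeros((560,760,3),np.uint8)
# world x 0..0.9 ->rows, y -.7..+.8 
S=600
M=np.zeros((int(1.0*S),int(1.3*S),3),np.uint8)
Z=np.full(M.shape[:2],-1.)
for k in "ab":
    P=d[k+"w"].reshape(-1,3);C=d[k+"p"].reshape(-1,3)
    for z in np.argsort(P[:,2]):
        X,Y,Zz=P[z]
        if not(-.02<Zz<.35):continue
        r=int((1.0-X)*S);c=int((.5-Y)*S)
        if 0<=r<M.shape[0]-2 and 0<=c<M.shape[1]-2 and Zz>=Z[r,c]-.003: M[r:r+3,c:c+3]=C[z][::-1];Z[r:r+3,c:c+3]=Zz
cv2.imwrite("pics/map.png",M[:, :800])
```

```text
a red 104 z pct [0.0859 0.0915 0.0961] rect ((456.044921875, 217.87164306640625), (13.886451721191406, 114.76412963867188), 60.73086166381836) mean [0.45682442 0.21816558 0.09136954]
 tray ((452.78521728515625, 216.13418579101562), (208.1531524658203, 133.48068237304688), 58.836177825927734) [[342. 162.]
 [456.  93.]
 [564. 271.]
 [450. 340.]]
 walltop ((454.6464538574219, 218.02281188964844), (200.6869659423828, 131.1331787109375), 59.42379379272461) [[347. 165.]
 [460.  98.]
 [562. 271.]
 [449. 338.]]Traceback (most recent call last):
  File "<stdin>", line 8, in <module>
    return _quantile_unchecked(
        a, q, axis, out, overwrite_input, method, keepdims, weights)
    return _ureduce(a,
                    func=_quantile_ureduce_func,
    ...<5 lines>...
                    overwrite_input=overwrite_input,
                    method=method)
    r = func(a, **kwargs)
    result = _quantile(arr,
                       quantiles=q,
    ...<2 lines>...
                       out=out,
                       weights=wgt)
    slices_having_nans = np.isnan(arr[-1, ...])
                                  ~~~^^^^^^^^^
IndexError: index -1 is out of bounds for axis 0 with size 0
```

Run:
```python
import numpy as np,cv2
d=np.load("v0.npz")
W=d["bw"];print("side px",W[255,240],W[165,265],d["bp"][250,240],W[330,300])
p=d["bp"].astype(int);m=np.zeros(W.shape[:2],bool);m[220:290,200:285]=1
r=m&(p[...,0]>110)&(p[...,1]<70)&(p[...,2]<70);q=W[r];print(len(q),np.percentile(q,[10,50,90],axis=0) if len(q) else 0)
for k,(x0,y0,x1,y1) in (("a",(125,125,245,222)),("b",(215,95,305,200))):
    W=d[k+"w"];m=np.zeros(W.shape[:2],bool);m[y0:y1,x0:x1]=1
    r=m&(abs(W[...,2]-.1)<.004)
    rect=cv2.minAreaRect((W[r][:,:2]*1000).astype(np.float32));print(k," rim",r.sum(),rect,cv2.boxPoints(rect).round())
    l=W[m&(W[...,2]>.12)&(W[...,2]<.4)];print(" lid",len(l))
    for z in (.15,.2,.25,.28,.3,.31,.32):
        s=l[abs(l[:,2]-z)<.008]
        if len(s):print(z,len(s),s.mean(0).round(3),s.min(0).round(3),s.max(0).round(3))
S=500
M=np.zeros((int(1.1*S),int(1.5*S),3),np.uint8)
for k in "ba":
    P=d[k+"w"].reshape(-1,3);C=d[k+"p"].reshape(-1,3)
    o=np.argsort(P[:,2]);P=P[o];C=C[o]
    g=(P[:,2]>-.02)&(P[:,2]<.35);P=P[g];C=C[g]
    r=((1.0-P[:,0])*S).astype(int);c=((.8-P[:,1])*S).astype(int)
    for dr in range(2):
        for dc in range(2):
            ok=(r>=0)&(r<M.shape[0]-2)&(c>=0)&(c<M.shape[1]-2)
            M[r[ok]+dr,c[ok]+dc]=C[ok][:,::-1]
cv2.imwrite("pics/map.png",M)
```

```text
side px [0.45493519 0.21625715 0.02332779] [ 0.5566261  -0.23765661  0.00626833] [112  65  59] [ 0.17311242  0.36444504 -0.00116109]
117 [[0.4152513  0.19278457 0.08550701]
 [0.45593772 0.21653892 0.088051  ]
 [0.49526236 0.23984651 0.09149248]]
a  rim 327 ((536.2003784179688, -277.4109191894531), (233.1060028076172, 428.1973876953125), 0.03183646500110626) [[ 420.  -63.]
 [ 420. -492.]
 [ 653. -491.]
 [ 653.  -63.]]
 lid 2120
0.15 152 [ 0.65  -0.184  0.15 ] [ 0.628 -0.319  0.142] [ 0.665 -0.06   0.158]
0.2 158 [ 0.657 -0.18   0.2  ] [ 0.638 -0.319  0.192] [ 0.672 -0.06   0.208]
0.25 170 [ 0.665 -0.179  0.25 ] [ 0.645 -0.319  0.242] [ 0.681 -0.06   0.258]
0.28 186 [ 0.669 -0.177  0.28 ] [ 0.65  -0.32   0.272] [ 0.685 -0.059  0.288]
0.3 239 [ 0.67  -0.178  0.298] [ 0.65  -0.319  0.292] [ 0.686 -0.059  0.308]
0.31 75 [ 0.674 -0.182  0.31 ] [ 0.659 -0.273  0.302] [ 0.683 -0.088  0.318]
0.32 99 [ 0.674 -0.185  0.32 ] [ 0.665 -0.227  0.312] [ 0.682 -0.147  0.327]
b  rim 336 ((538.3783569335938, -200.05442810058594), (205.119384765625, 262.5694885253906), 5.618986129760742) [[ 423.  -79.]
 [ 449. -341.]
 [ 653. -321.]
 [ 628.  -59.]]
 lid 1409
0.15 106 [ 0.642 -0.175  0.15 ] [ 0.629 -0.315  0.142] [ 0.658 -0.058  0.158]
0.2 112 [ 0.65  -0.174  0.2  ] [ 0.636 -0.312  0.192] [ 0.665 -0.06   0.208]
0.25 123 [ 0.657 -0.171  0.25 ] [ 0.643 -0.313  0.242] [ 0.673 -0.058  0.258]
0.28 122 [ 0.662 -0.173  0.28 ] [ 0.646 -0.315  0.272] [ 0.677 -0.057  0.288]
0.3 125 [ 0.667 -0.176  0.297] [ 0.652 -0.304  0.292] [ 0.686 -0.058  0.308]
0.31 49 [ 0.669 -0.185  0.311] [ 0.662 -0.227  0.302] [ 0.682 -0.147  0.318]
0.32 50 [ 0.671 -0.184  0.318] [ 0.665 -0.227  0.312] [ 0.682 -0.144  0.324]
```

View pics/map.png

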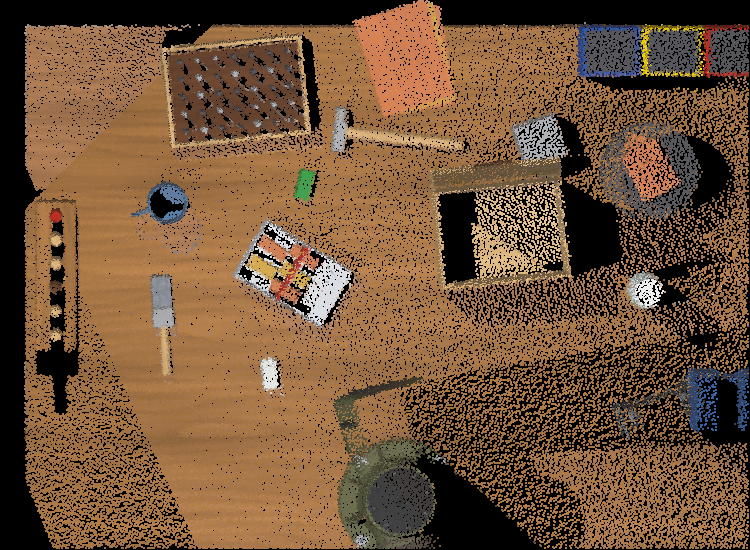

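Run:
```python
import numpy as np
d=np.load("v0.npz")
W=d["aw"][205:270,268:335].reshape(-1,3)
c=np.array([.4555,.2175]);a=np.deg2rad(-120.5);u=np.array([np.cos(a),np.sin(a)]);v=np.array([-u[1],u[0]])
s=(W[:,:2]-c)@u;t=(W[:,:2]-c)@v
for x in range(-110,115,10):
    m=(abs(s-x/1000)<.005)&(abs(t)<.05)&(W[:,2]<.07)
    if m.any(): print(x,m.sum(),np.median(W[m,2]).round(4),W[m,2].max().round(4))
```

```text
-110 42 0.0014 0.0052
-100 269 0.021 0.0543
-90 85 0.0235 0.0501
-80 21 0.0304 0.0353
-70 49 0.0271 0.0383
-60 73 0.0264 0.0357
-50 77 0.0239 0.0364
-40 70 0.0251 0.0364
-30 69 0.0235 0.035
-20 87 0.0249 0.0369
-10 88 0.0255 0.0363
0 75 0.0278 0.0364
10 75 0.0294 0.038
20 69 0.0285 0.0362
30 71 0.0271 0.0343
40 14 0.0159 0.0277
50 6 0.0082 0.0118
60 4 0.0054 0.015
70 32 0.0177 0.0241
80 84 0.0185 0.0265
90 82 0.0227 0.0299
100 79 0.0254 0.0344
110 5 0.0253 0.0264
```

send_rows --motion '[[[0.7,-0.835,0],[0,0,0],1],[[0.7,-0.835,0],[0,0,0],1],[[0.7,-0.835,0],[0,0,0],1],[[0.7,-0.835,0],[0,0,0],1],[[0.7,-0.835,0],[0,0,0],1],[[0.7,-0.835,0],[0,0,0],1],[[0.7,-0.835,0],[0,0,0],1],[[0.7,-0.835,0],[0,0,0],1],[[0.7,-0.835,0],[0,0,0],1],[[0.7,-0.835,0],[0,0,0],1],[[0.7,-0.835,0],[0,0,0],1],[[0.7,-0.835,0],[0,0,0],1]]' --squeeze 60

```text
time_s: 1.3
ee_pos: [0.321, -0.1495, 0.1813]
eef_rot: [-3.142, -0.0, 0.341]
force: [0.3, -0.4, -0.5]
grip_width: 0.0943
grip_force: 0.0
```

send_rows --motion '[[[0.7,-0.835,0],[0,0,0],1],[[0.7,-0.835,0],[0,0,0],1],[[0.7,-0.835,0],[0,0,0],1],[[0.7,-0.835,0],[0,0,0],1],[[0.7,-0.835,0],[0,0,0],1],[[0.7,-0.835,0],[0,0,0],1],[[0.7,-0.835,0],[0,0,0],1],[[0.7,-0.835,0],[0,0,0],1],[[0.7,-0.835,0],[0,0,0],1],[[0.7,-0.835,0],[0,0,0],1],[[0.7,-0.835,0],[0,0,0],1],[[0.7,-0.835,0],[0,0,0],1]]'

```text
time_s: 2.5
ee_pos: [0.458, 0.2181, 0.181]
eef_rot: [-3.142, 0.001, 0.341]
force: [0.1, -0.5, 0.5]
grip_width: 0.0942
grip_force: 0.0
```

send_rows --motion '[[[0,0,0],[0,0,-1],1],[[0,0,0],[0,0,-1],1],[[0,0,0],[0,0,-1],1],[[0,0,0],[0,0,-1],1],[[0,0,0],[0,0,-1],1],[[0,0,0],[0,0,-1],1],[[0,0,0],[0,0,-1],1],[[0,0,0],[0,0,-1],1],[[0,0,0],[0,0,-1],1],[[0,0,0],[0,0,-1],1],[[0,0,0],[0,0,-1],1],[[0,0,0],[0,0,-1],1]]'

```text
time_s: 3.7
ee_pos: [0.4578, 0.2167, 0.1811]
eef_rot: [-3.141, 0.0, 1.786]
force: [-0.6, 0.4, 0.5]
grip_width: 0.0939
grip_force: 0.0
```

send_rows --motion '[[[0,0,0],[0,0,-1],1],[[0,0,0],[0,0,-1],1],[[0,0,0],[0,0,-1],1],[[0,0,0],[0,0,-1],1],[[0,0,0],[0,0,-1],1],[[0,0,0],[0,0,-1],1],[[0,0,0],[0,0,-0.9],1],[[0,0,0],[0,0,0],1]]'

```text
time_s: 4.5
ee_pos: [0.4577, 0.2167, 0.1811]
eef_rot: [-3.141, -0.0, 2.611]
force: [-0.4, -0.1, 0.0]
grip_width: 0.0939
grip_force: 0.0
```

The height profile confirms the spout: the wall is 50 mm high at s=-100, and a ramp rises to 25 mm at s=+100. The hand is over the bar, so I'll lower and grip.

send_rows --motion '[[[0,0,0.78],[0,0,0],1],[[0,0,0.78],[0,0,0],1],[[0,0,0.78],[0,0,0],1],[[0,0,0.78],[0,0,0],1],[[0,0,0.78],[0,0,0],1],[[0,0,0],[0,0,0],-1],[[0,0,0],[0,0,0],-1],[[0,0,0],[0,0,0],-1],[[0,0,0],[0,0,0],-1],[[0,0,0],[0,0,0],-1],[[0,0,0],[0,0,0],-1],[[0,0,0],[0,0,0],-1]]' --squeeze 60

```text
time_s: 5.7
ee_pos: [0.458, 0.2168, 0.0646]
eef_rot: [3.141, 0.0, 2.609]
force: [0.2, 0.2, -0.3]
grip_width: 0.0412
grip_force: 0.0
```

send_rows --motion '[[[0,0,0],[0,0,0],-1],[[0,0,0],[0,0,0],-1],[[0,0,0],[0,0,0],-1],[[0,0,0],[0,0,0],-1],[[0,0,0],[0,0,0],-1],[[0,0,0],[0,0,0],-1],[[0,0,0],[0,0,0],-1]]'

```text
time_s: 6.4
ee_pos: [0.4578, 0.2166, 0.0643]
eef_rot: [-3.141, -0.0, 2.609]
force: [-1.1, -2.1, 1.3]
grip_width: 0.011
grip_force: 60.0
```

send_rows --motion '[[[0,0,-0.3],[0,0,0],-1],[[0,0,-0.5],[0,0,0],-1],[[0,0,-0.7],[0,0,0],-1],[[0,0,-0.7],[0,0,0],-1],[[0,0,-0.7],[0,0,0],-1],[[0,0,-0.7],[0,0,0],-1],[[0,0,-0.7],[0,0,0],-1],[[0,0,-0.7],[0,0,0],-1],[[0,0,-0.6],[0,0,0],-1],[[0,0,-0.4],[0,0,0],-1]]'

```text
time_s: 7.4
ee_pos: [0.4579, 0.2169, 0.2458]
eef_rot: [3.141, 0.001, 2.609]
force: [0.1, 0.3, -6.8]
grip_width: 0.0113
grip_force: 60.0
```

send_rows --motion '[[[0,0,0],[0,0,-0.5],-1],[[0,0,0],[0,0,-0.9],-1],[[0,0,0],[0,0,-0.9],-1],[[0,0,0],[0,0,-0.9],-1],[[0,0,0],[0,0,-0.5],-1],[[-0.07,-0.24,0],[0,0,0],-1],[[-0.15,-0.47,0],[0,0,0],-1],[[-0.25,-0.78,0],[0,0,0],-1],[[-0.25,-0.78,0],[0,0,0],-1],[[-0.25,-0.78,0],[0,0,0],-1],[[-0.25,-0.78,0],[0,0,0],-1],[[-0.25,-0.78,0],[0,0,0],-1]]'

```text
time_s: 8.6
ee_pos: [0.4896, 0.0729, 0.2443]
eef_rot: [-3.141, -0.0, 3.05]
force: [-0.1, 0.3, -6.2]
grip_width: 0.011
grip_force: 60.0
```

send_rows --motion '[[[-0.25,-0.78,0],[0,0,0],-1],[[-0.25,-0.78,0],[0,0,0],-1],[[-0.25,-0.78,0],[0,0,0],-1],[[-0.25,-0.78,0],[0,0,0],-1],[[-0.25,-0.78,0],[0,0,0],-1],[[-0.25,-0.78,0],[0,0,0],-1],[[-0.25,-0.78,0],[0,0,0],-1],[[-0.15,-0.47,0],[0,0,0],-1],[[-0.07,-0.24,0],[0,0,0],-1],[[0,0,0],[0,0,0],-1]]'

```text
time_s: 9.6
ee_pos: [0.5318, -0.1152, 0.2442]
eef_rot: [3.142, -0.0, 3.051]
force: [-0.1, -0.5, -5.5]
grip_width: 0.0108
grip_force: 60.0
```

Run:
```python
from h import *
o=get_obs();print(o["qpos"].round(3),o["ee_pos"],o["eef_rot"])
a=camera("scene");b=camera("side")
cv2.imwrite("pics/v1.png",np.hstack([a["pixels"][60:300,60:400],b["pixels"][60:300,150:490]])[...,::-1])
```

```text
[-0.281  0.247  1.443 -0.     1.452 -1.761] [ 0.53184221 -0.1152237   0.24416381] [ 3.14154255e+00 -4.04507609e-04  3.05123923e+00]
```

View pics/v1.png

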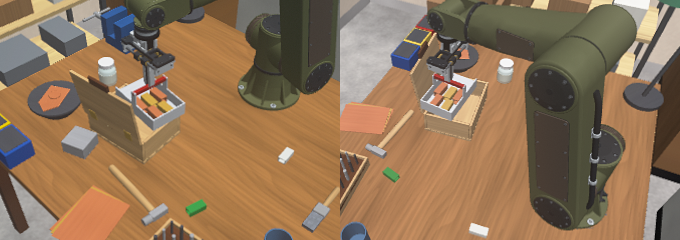

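The tray hangs level over the left half of the box, with the spout towards the box and the offcuts still aboard. I'll tilt it next.

send_rows --motion '[[[0,0,0],[-0.5,0,0],-1],[[0,0,0],[-1,0,0],-1],[[0,0,0],[-1,0,0],-1],[[0,0,0],[-1,0,0],-1],[[0,0,0],[-0.5,0,0],-1],[[0,0,0],[-0.5,0,0],-1]]'

```text
time_s: 10.3
ee_pos: [0.5323, -0.1142, 0.2453]
eef_rot: [2.6, 0.002, 3.053]
force: [-0.1, 1.1, 0.3]
grip_width: 0.0007
grip_force: 0.0
```

Run:
```python
from h import *
o=get_obs();print(o["qpos"].round(3),o["ee_pos"],o["eef_rot"],o["force"])
```

```text
[-0.536  0.358  1.394  0.485  1.635 -2.048] [ 0.53229012 -0.11419098  0.2453353 ] [2.59960179e+00 1.66151659e-03 3.05307822e+00] [-0.06342888  1.11738881  0.33495518]
```

The grip has been lost (width 0), so I'm taking a look straight away.

Run:
```python
from h import *
a=camera("scene");b=camera("side")
np.savez("v2.npz",ap=a["pixels"],aw=unproj(a),bp=b["pixels"],bw=unproj(b))
A=a["pixels"][100:260,90:290];B=b["pixels"][80:240,180:380]
cv2.imwrite("pics/v2.png",cv2.resize(np.hstack([A,B]),(800,320),interpolation=cv2.INTER_CUBIC)[...,::-1])
```

```text
(no output)
```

View pics/v2.png

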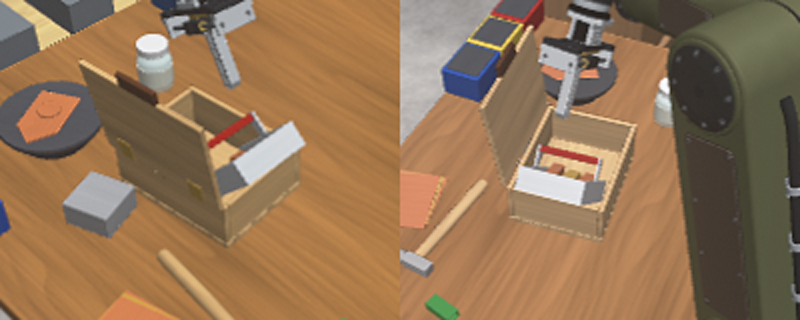

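The tray slid out of the grip and dropped into the box, nose down, with its back wall leaning on the left rim. The red bar is visible at crop (232,130) left and (570,155) right. I'll measure the bar and the tilt so I can grip it again as it lies.

Run:
```python
from h import *
d=np.load("v2.npz")
for k,(x0,y0,x1,y1) in (("a",(135,150,172,205)),("b",(230,140,290,185))):
    p=d[k+"p"].astype(int);W=d[k+"w"];m=np.zeros(p.shape[:2],bool);m[y0:y1,x0:x1]=1
    q=W[m&(p[...,0]>110)&(p[...,1]<70)&(p[...,2]<70)]
    q=q[abs(q[:,2]-np.median(q[:,2]))<.03]
    c=q.mean(0);U,S,V=np.linalg.svd(q-c)
    t=(q-c)@V[0];print(k,"red",len(q),c.round(4),"dir",V[0].round(3),"ext",t.min().round(3),t.max().round(3),"end mid",(c+V[0]*(t.min()+t.max())/2).round(4), "z",np.percentile(q[:,2],[5,95]).round(3))
    # white/grey surface: low saturation & bright
    sat=p.max(2)-p.min(2)
    for lo,hi in((185,256),(90,185)):
        w=m&(sat<25)&(p.max(2)>=lo)&(p.max(2)<hi)
        w=cv2.erode(w.astype(np.uint8),np.ones((2,2)))>0
        q=W[w];
        if len(q)<20:continue
        for _ in range(3):
            c=np.median(q,0);U,S,V=np.linalg.svd(q-q.mean(0));n=V[2]*np.sign(V[2][2]);r=(q-q.mean(0))@n;q=q[abs(r)<.006]
        print("  surf",lo,len(q),q.mean(0).round(4),"n",n.round(3),"rms",r.std().round(4),"min",q.min(0).round(3),"max",q.max(0).round(3))
```

```text
return _methods._mean(a, axis=axis, dtype=dtype,
  ret = ret.dtype.type(ret / rcount)
<stdin>:7: RuntimeWarning: Mean of empty slice.
  ret = um.true_divide(
Traceback (most recent call last):
ValueError: zero-size array to reduction operation minimum which has no identity
```

Run:
```python
from h import *
d=np.load("v2.npz")
for k,(x0,y0,x1,y1) in (("a",(193,150,246,200)),("b",(235,148,286,188))):
    p=d[k+"p"].astype(int);W=d[k+"w"];m=np.zeros(p.shape[:2],bool);m[y0:y1,x0:x1]=1
    q=W[m&(p[...,0]>110)&(p[...,1]<70)&(p[...,2]<70)]
    c=q.mean(0);U,S,V=np.linalg.svd(q-c)
    t=(q-c)@V[0];print(k,"red",len(q),c.round(4),"dir",V[0].round(3),"ext",t.min().round(3),t.max().round(3),"end mid",(c+V[0]*(t.min()+t.max())/2).round(4), "z",np.percentile(q[:,2],[5,95]).round(3))
    sat=p.max(2)-p.min(2)
    for lo,hi in((185,256),(90,185)):
        w=m&(sat<30)&(p.max(2)>=lo)&(p.max(2)<hi)
        w=cv2.erode(w.astype(np.uint8),np.ones((2,2)))>0
        q=W[w];print(lo,len(q))
        if len(q)<20:continue
        for _ in range(3):
            V=np.linalg.svd(q-q.mean(0))[2];n=V[2]*np.sign(V[2][2]);r=(q-q.mean(0))@n;q=q[abs(r)<.006]
        print("  surf",len(q),q.mean(0).round(4),"n",n.round(3),"rms",r.std().round(4),"min",q.min(0).round(3),"max",q.max(0).round(3))
```

```text
a red 98 [ 0.5278 -0.1431  0.1637] dir [0.49  0.566 0.663] ext -0.206 1.596 end mid [0.8683 0.2499 0.6246] z [0.08  0.155]
185 419
  surf 115 [ 0.5287 -0.0468  0.175 ] n [0.031 0.743 0.668] rms 0.0025 min [ 0.466 -0.053  0.166] max [ 0.59  -0.04   0.184]
90 188
  surf 75 [ 0.5504 -0.0994  0.1271] n [ 0.348 -0.83   0.436] rms 0.0032 min [ 0.461 -0.175  0.017] max [ 0.596 -0.052  0.191]
b red 80 [ 0.5257 -0.1554  0.1442] dir [-0.997 -0.08   0.018] ext -0.056 0.056 end mid [ 0.5258 -0.1554  0.1442] z [0.14  0.149]
185 353
  surf 104 [ 0.5122 -0.0388  0.1747] n [ 0.06  -0.76   0.647] rms 0.0034 min [ 0.131 -0.056  0.159] max [0.578 0.76  1.148]
90 101
  surf 34 [ 0.4815 -0.1312  0.09  ] n [-0.085 -0.705  0.704] rms 0.0032 min [ 0.455 -0.193  0.028] max [ 0.588 -0.069  0.146]
```

```bash
cat >> h.py <<'E'
from scipy.spatial.transform import Rotation as Ro
def target(yaw_deg,tilt_deg):
    "tool orientation holding the tray: heading yaw, nose-down tilt"
    T=(Ro.from_euler('z',yaw_deg,degrees=True)*Ro.from_euler('y',tilt_deg,degrees=True)).as_matrix()
    return Ro.from_matrix(np.c_[-T[:,1],-T[:,0],-T[:,2]])
def rel(p,R,pt,Rt):
    print("shift units (in current tool axes)",(R.inv().apply(np.array(pt)-p)/.03).round(2),"turn units",((R.inv()*Rt).as_rotvec()/.12).round(2))
def cur():
    o=get_obs();return o["ee_pos"],Ro.from_euler('xyz',o["eef_rot"]),o
E
python3 - <<'E'
from h import *
p,R,o=cur()
Rt=target(-85.4,42)
bar=np.array([.5257,-.1545,.1415]);z=Rt.apply([0,0,1])
g=bar+.019*z;pre=g-.09*z
print("toolz",z,"grasp tcp",g,"pre",pre)
rel(p,R,pre,Rt)
E
```

```text
toolz [-0.05366355  0.66697526 -0.74314483] grasp tcp [ 0.52468039 -0.14182747  0.12738025] pre [ 0.52951011 -0.20185524  0.19426328]
shift units (in current tool axes) [-0.18 -3.34 -0.07] turn units [-1.6   0.84 -1.14]
```

send_rows --motion '[[[-0.04,-0.67,-0.01],[0,0,0],-0.1],[[-0.04,-0.67,-0.02],[0,0,0],-0.1],[[-0.04,-0.67,-0.01],[0,0,0],-0.1],[[-0.04,-0.67,-0.02],[0,0,0],-0.1],[[-0.02,-0.66,-0.01],[0,0,0],-0.1],[[0,0,0],[-0.4,0.21,-0.285],-0.1],[[0,0,0],[-0.4,0.21,-0.285],-0.1],[[0,0,0],[-0.4,0.21,-0.285],-0.1],[[0,0,0],[-0.4,0.21,-0.285],-0.1],[[0,0,0],[0,0,0],-0.1]]'

```text
time_s: 11.4
ee_pos: [0.5295, -0.2028, 0.1927]
eef_rot: [2.407, -0.002, -3.061]
force: [0.5, 0.8, 1.7]
grip_width: 0.0422
grip_force: 0.0
```

Run:
```python
from h import *
p,R,o=cur()
Rt=target(-85.4,42)
bar=np.array([.5257,-.1545,.1415]);z=Rt.apply([0,0,1])
print(o["qpos"].round(3),p,o["grip_width"])
rel(p,R,bar+.019*z,Rt)
w=camera("wrist");b=camera("side")
np.savez("v3.npz",ww=unproj(w),wp=w["pixels"])
cv2.imwrite("pics/v3.png",cv2.resize(np.hstack([w["pixels"],cv2.resize(b["pixels"][120:216,220:348],(512,384))]),(800,300))[...,::-1])
```

```text
[-0.686  0.637  1.185  0.524  1.841 -2.332] [ 0.52947401 -0.20282872  0.1927067 ] 0.042207124114812464
shift units (in current tool axes) [-0.01  0.05  2.98] turn units [ 0.02 -0.01 -0.01]
```

View pics/v3.png

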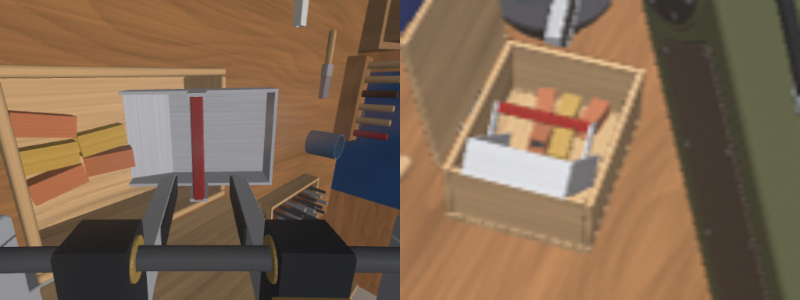

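The wrist view shows all five offcuts in the box at (30-130,120-190). The tray is empty, and its red bar at (197,150) lies squarely between the fingers. I'll grip it and lift it out.

send_rows --motion '[[[0,0.01,0.75],[0,0,0],-0.1],[[0,0.01,0.75],[0,0,0],-0.1],[[0,0.01,0.75],[0,0,0],-0.1],[[0,0.02,0.75],[0,0,0],-0.1],[[0,0,0],[0,0,0],-1],[[0,0,0],[0,0,0],-1],[[0,0,0],[0,0,0],-1],[[0,0,0],[0,0,0],-1],[[0,0,0],[0,0,0],-1],[[0,0,0],[0,0,0],-1],[[0,0,0],[0,0,0],-1],[[0,0,0],[0,0,0],-1]]' --squeeze 60

```text
time_s: 12.7
ee_pos: [0.525, -0.1416, 0.1293]
eef_rot: [2.411, 0.001, -3.062]
force: [0.3, -6.1, 2.1]
grip_width: 0.013
grip_force: 59.6
```

Run:
```python
from h import *
p,R,o=cur()
print(o["qpos"].round(3),o["grip_width"],o["grip_force"],o["force"],o["moment"])
rel(p,R,p+np.array([0,0,.13]),R)
```

```text
[-0.616  0.613  1.377  0.541  1.658 -2.362] 0.013028212571604886 59.623311040923 [ 0.34092031 -6.1417775   2.06399491] [-0.92092261 -0.20664445  0.08360383]
shift units (in current tool axes) [-0.01  2.89 -3.23] turn units [0. 0. 0.]
```

send_rows --motion '[[[0,0.1,-0.11],[0,0,0],-1],[[0,0.2,-0.22],[0,0,0],-1],[[0,0.29,-0.32],[0,0,0],-1],[[0,0.29,-0.32],[0,0,0],-1],[[0,0.29,-0.32],[0,0,0],-1],[[0,0.29,-0.32],[0,0,0],-1],[[0,0.29,-0.32],[0,0,0],-1],[[0,0.29,-0.32],[0,0,0],-1],[[0,0.29,-0.32],[0,0,0],-1],[[0,0.29,-0.32],[0,0,0],-1],[[0,0.2,-0.22],[0,0,0],-1],[[0,0.1,-0.11],[0,0,0],-1]]'

```text
time_s: 13.9
ee_pos: [0.5248, -0.1401, 0.2601]
eef_rot: [2.41, 0.001, -3.061]
force: [0.3, -0.2, -2.8]
grip_width: 0.0127
grip_force: 59.8
```

Run:
```python
from h import *
p,R,o=cur()
print(o["qpos"].round(3),p,o["grip_width"],o["grip_force"],o["force"],o["moment"])
Rt=target(-85.4,0);rel(p,R,p,Rt)
b=camera("side");a=camera("scene")
cv2.imwrite("pics/v4.png",cv2.resize(np.hstack([a["pixels"][84:276,110:366],b["pixels"][60:252,200:456]]),(800,300))[...,::-1])
```

```text
[-0.614  0.494  1.245  0.568  1.872 -2.226] [ 0.52475764 -0.14014519  0.26009692] 0.012745333613651785 59.84585772268474 [ 0.31070924 -0.22084133 -2.84075891] [-0.8198874  -0.20721302 -0.02210801]
shift units (in current tool axes) [0. 0. 0.] turn units [6.1  0.01 0.01]
```

View pics/v4.png

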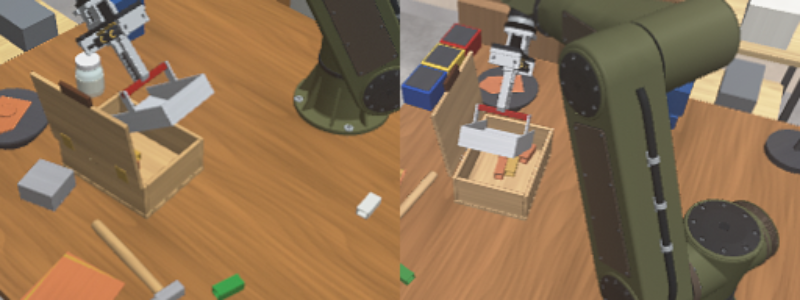

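The tray is held at 42°, clear above the box and empty, with the offcuts visible in the box. I'll level it slowly and carry it back.

send_rows --motion '[[[0,0,0],[0.3,0,0],-1],[[0,0,0],[0.5,0,0],-1],[[0,0,0],[0.6,0,0],-1],[[0,0,0],[0.6,0,0],-1],[[0,0,0],[0.6,0,0],-1],[[0,0,0],[0.6,0,0],-1],[[0,0,0],[0.6,0,0],-1],[[0,0,0],[0.6,0,0],-1],[[0,0,0],[0.6,0,0],-1],[[0,0,0],[0.5,0,0],-1],[[0,0,0],[0.4,0,0],-1],[[0,0,0],[0.2,0,0],-1]]'

```text
time_s: 15.2
ee_pos: [0.5246, -0.1394, 0.2592]
eef_rot: [-3.14, 0.0, -3.059]
force: [0.8, -0.4, -2.3]
grip_width: 0.0131
grip_force: 59.4
```

send_rows --motion '[[[0.03,0.26,0],[0,0,0],-1],[[0.06,0.52,0],[0,0,0],-1],[[0.1,0.87,0],[0,0,0],-1],[[0.1,0.87,0],[0,0,0],-1],[[0.1,0.87,0],[0,0,0],-1],[[0.1,0.87,0],[0,0,0],-1],[[0.1,0.87,0],[0,0,0],-1],[[0.1,0.87,0],[0,0,0],-1],[[0.1,0.87,0],[0,0,0],-1],[[0.1,0.87,0],[0,0,0],-1],[[0.1,0.87,0],[0,0,0],-1],[[0.1,0.87,0],[0,0,0],-1]]'

```text
time_s: 16.4
ee_pos: [0.4682, 0.1423, 0.2592]
eef_rot: [3.14, -0.0, -3.061]
force: [0.4, -0.2, -3.4]
grip_width: 0.0132
grip_force: 59.5
```

send_rows --motion '[[[0.1,0.87,0],[0,0,0],-1],[[0.1,0.87,0],[0,0,0],-1],[[0.06,0.52,0],[0,0,0],-1],[[0.03,0.26,0],[0,0,0],-1],[[0,0,0.6],[0,0,0],-1],[[0,0,0.9],[0,0,0],-1],[[0,0,0.9],[0,0,0],-1],[[0,0,0.9],[0,0,0],-1],[[0,0,0.6],[0,0,0],-1],[[0,0,0.4],[0,0,0],-1],[[0,0,0.2],[0,0,0],-1],[[0,0,0],[0,0,0],-1]]'

```text
time_s: 17.6
ee_pos: [0.4543, 0.2154, 0.1241]
eef_rot: [3.141, -0.0, -3.061]
force: [-0.1, 0.4, -3.3]
grip_width: 0.0129
grip_force: 59.5
```

Run:
```python
from h import *
p,R,o=cur()
print(o["qpos"].round(3),p,o["eef_rot"],o["grip_width"],o["grip_force"],o["force"])
a=camera("scene");W=unproj(a)
x,y=p[0],p[1]
m=(abs(W[...,0]-x)<.09)&(abs(W[...,1]-y)<.14)&(W[...,2]<.16)
q=W[m]
t=np.deg2rad(-85.4);u=np.array([np.cos(t),np.sin(t)])
s=(q[:,:2]-p[:2])@u
pix=a["pixels"][m].astype(int)
g=(pix.max(1)-pix.min(1)<25)&(pix.max(1)>100)
for c in range(-110,115,20):
    k=(abs(s-c/1000)<.01)&g
    if k.sum()>3: print(c,k.sum(),np.percentile(q[k,2],[5,50,95]).round(3))
```

```text
[ 3.700e-01  2.520e-01  1.722e+00  1.000e-03  1.168e+00 -1.282e+00] [0.45425115 0.21538741 0.12411891] [ 3.14115392e+00 -2.98424846e-04 -3.06092894e+00] 0.012946963873821611 59.45122545585036 [-0.09528402  0.39434291 -3.26597513]
-90 198 [0.066 0.092 0.105]
-70 250 [0.062 0.068 0.104]
-50 264 [0.064 0.07  0.105]
-30 257 [0.065 0.071 0.107]
-10 291 [0.067 0.075 0.145]
10 250 [0.069 0.076 0.14 ]
30 81 [0.071 0.09  0.115]
50 172 [0.072 0.079 0.114]
70 256 [0.078 0.087 0.116]
90 261 [0.085 0.096 0.119]
110 71 [0.087 0.1   0.114]
```

send_rows --motion '[[[0,0,0.3],[-0.35,0,0],-1],[[0,0,0.4],[-0.4,0,0],-1],[[0,0,0.4],[0,0,0],-1],[[0,0,0.3],[0,0,0],-1],[[0,0,0.1],[0,0,0],-1],[[0,0,0.1],[0,0,0],-1],[[0,0,0],[0,0,0],-1]]'

```text
time_s: 18.35
ee_pos: [0.4541, 0.2186, 0.0763]
eef_rot: [3.052, 0.0, -3.06]
force: [-0.4, -0.3, -3.5]
grip_width: 0.0131
grip_force: 59.5
```

send_rows --motion '[[[0,0,0.1],[0,0,0],-1],[[0,0,0],[0,0,0],-1]]'

```text
time_s: 18.55
ee_pos: [0.454, 0.2187, 0.0733]
eef_rot: [3.051, 0.0, -3.061]
force: [0.7, -0.7, -4.1]
grip_width: 0.0128
grip_force: 59.5
```

send_rows --motion '[[[0,0,0.1],[0,0,0],-1],[[0,0,0],[0,0,0],-1]]'

```text
time_s: 18.75
ee_pos: [0.4539, 0.2189, 0.0701]
eef_rot: [3.051, -0.0, -3.061]
force: [0.3, -0.2, -4.4]
grip_width: 0.0133
grip_force: 59.5
```

send_rows --motion '[[[0,0,0.1],[0,0,0],-1],[[0,0,0],[0,0,0],-1]]'

```text
time_s: 18.95
ee_pos: [0.4539, 0.2192, 0.0671]
eef_rot: [3.051, -0.0, -3.061]
force: [0.2, -0.8, -3.6]
grip_width: 0.0127
grip_force: 59.5
```

send_rows --motion '[[[0,0,0.06],[0,0,0],-1],[[0,0,0],[0,0,0],-1]]'

```text
time_s: 19.15
ee_pos: [0.454, 0.2193, 0.0654]
eef_rot: [3.051, -0.0, -3.061]
force: [-0.1, -0.4, -3.5]
grip_width: 0.0129
grip_force: 59.5
```

send_rows --motion '[[[0,0,0.06],[0,0,0],-1],[[0,0,0],[0,0,0],-1]]'

```text
time_s: 19.35
ee_pos: [0.4539, 0.2195, 0.0636]
eef_rot: [3.051, -0.0, -3.061]
force: [-0.8, -0.6, -3.1]
grip_width: 0.0129
grip_force: 59.5
```

send_rows --motion '[[[0,0,0.06],[0,0,0],-1],[[0,0,0],[0,0,0],-1]]'

```text
time_s: 19.55
ee_pos: [0.4539, 0.2197, 0.0618]
eef_rot: [3.051, -0.0, -3.061]
force: [-0.1, -0.1, -3.3]
grip_width: 0.0132
grip_force: 59.5
```

send_rows --motion '[[[0,0,0.06],[0,0,0],-1],[[0,0,0],[0,0,0],-1]]'

```text
time_s: 19.75
ee_pos: [0.4539, 0.2199, 0.0601]
eef_rot: [3.051, -0.0, -3.061]
force: [0.4, 0.3, -2.6]
grip_width: 0.0128
grip_force: 59.5
```

send_rows --motion '[[[0,0,0.06],[0,0,0],-1],[[0,0,0],[0,0,0],-1]]'

```text
time_s: 19.95
ee_pos: [0.4542, 0.2201, 0.0589]
eef_rot: [3.051, 0.001, -3.061]
force: [-2.8, -1.6, 2.4]
grip_width: 0.013
grip_force: 59.6
```

Run:
```python
from h import *
p,R,o=cur()
for k in("scene","side"):
    a=camera(k);W=unproj(a)
    m=(abs(W[...,0]-p[0])<.09)&(abs(W[...,1]-p[1])<.13)&(W[...,2]<.06)
    t=np.deg2rad(-85.4);u=np.array([np.cos(t),np.sin(t)])
    q=W[m];s=(q[:,:2]-p[:2])@u;l=(q[:,:2]-p[:2])@[-u[1],u[0]]
    pix=a["pixels"][m].astype(int);g=(pix.max(1)-pix.min(1)<25)&(pix.max(1)>100)&(abs(l)<.05)
    print(k,[(c,int(k.sum()),float(np.median(q[k,2]).round(4))) for c in range(-110,115,20) for k in [(abs(s-c/1000)<.01)&g] if k.sum()>3])
    f=(abs(W[...,0]-.45)<.03)&(abs(W[...,1]-.38)<.03);print("bench",np.median(W[f][:,2]))
```

```text
scene [(-90, 139, 0.0327), (-70, 107, 0.006), (-50, 113, 0.0061), (-30, 106, 0.0064), (-10, 107, 0.0064), (10, 95, 0.0073), (30, 19, 0.006), (50, 91, 0.0092), (70, 123, 0.015), (90, 136, 0.0227), (110, 25, 0.0242)]
bench 0.0005000564413296706
side [(-90, 182, 0.0264), (-70, 110, 0.0026), (-50, 152, 0.0024), (-30, 145, 0.0026), (-10, 142, 0.0029), (10, 134, 0.0028), (30, 82, 0.0027), (50, 22, 0.0069), (70, 101, 0.0111), (90, 92, 0.0177), (110, 20, 0.0226)]
bench -0.0010375944418067919
```

The tray is on the bench and level: its floor reads flat in both views, and the contact force appeared. I'll release it, rise, and go behind the lid.

send_rows --motion '[[[0,0,0],[0,0,0],0],[[0,0,0],[0,0,0],0],[[0,0,0],[0,0,0],0],[[0,0,0],[0,0,0],0],[[0,0,0],[0,0,0],0],[[0,0,-0.5],[0,0,0],0],[[0,0,-0.9],[0,0,0],0],[[0,0,-1],[0,0,0],0],[[0,0,-1],[0,0,0],0],[[0,0,-1],[0.75,0,0],0],[[0,0,-1],[0,0,0],0],[[0,0,-1],[0,0,0],0]]'

```text
time_s: 21.25
ee_pos: [0.4546, 0.2084, 0.2512]
eef_rot: [3.141, 0.0, -3.06]
force: [1.2, 0.1, -0.2]
grip_width: 0.0471
grip_force: 0.0
```

send_rows --motion '[[[0,0,-1],[0,0,0],-1],[[0,0,-1],[0,0,0],-1],[[0,0,-1],[0,0,0],-1],[[-0.46,-0.88,-0.4],[0,0,0],-1],[[-0.46,-0.88,0],[0,0,0],-1],[[-0.46,-0.88,0],[0,0,0],-1],[[-0.46,-0.88,0],[0,0,0],-1],[[-0.46,-0.88,0],[0,0,0],-1],[[-0.46,-0.88,0],[0,0,0],-1]]'

```text
time_s: 22.15
ee_pos: [0.5507, 0.0557, 0.3518]
eef_rot: [3.141, 0.0, -3.061]
force: [-0.2, -0.3, 0.3]
grip_width: 0.0007
grip_force: 0.0
```

Run:
```python
from h import *
p,R,o=cur()
print(o["qpos"].round(3),p,o["eef_rot"],o["grip_width"])
rel(p,R,[.71,-.185,.36],target(-84.4,0))
a=camera("scene");b=camera("side")
c,s=np.cos(np.deg2rad(5.6)),np.sin(np.deg2rad(5.6))
for k,C in(("a",a),("b",b)):
    W=unproj(C)-[.538,-.2,0];B=np.dstack([c*W[...,0]+s*W[...,1],-s*W[...,0]+c*W[...,1],W[...,2]])
    m=(abs(B[...,1])<.135)&(abs(B[...,0]-.11)<.08)&(B[...,2]>.12)&(B[...,2]<.34);q=B[m]
    print(k,[(z,int(t.sum()),q[t,0].min().round(4),np.median(q[t,0]).round(4),q[t,0].max().round(4)) for z in (.14,.18,.22,.26,.29,.31,.32) for t in [abs(q[:,2]-z)<.008] if t.any()], q[:,2].max())
    if k=="a":cv2.imwrite("pics/v5.png",cv2.resize(np.hstack([a["pixels"][84:276,110:366],b["pixels"][60:252,200:456]]),(800,300))[...,::-1])
```

```text
[ 3.400e-02  2.460e-01  1.203e+00  1.000e-03  1.693e+00 -1.617e+00] [0.55071837 0.05574455 0.35183213] [ 3.14107322e+00  1.65528493e-04 -3.06075131e+00] 0.0006859928125261489
shift units (in current tool axes) [-4.64 -8.43 -0.28] turn units [ 0.    0.   -0.14]
a [(0.14, 144, np.float64(0.1009), np.float64(0.1111), np.float64(0.115)), (0.18, 151, np.float64(0.1071), np.float64(0.1172), np.float64(0.1222)), (0.22, 171, np.float64(0.1154), np.float64(0.1235), np.float64(0.1284)), (0.26, 185, np.float64(0.1205), np.float64(0.1299), np.float64(0.1338)), (0.29, 213, np.float64(0.1249), np.float64(0.1343), np.float64(0.1387)), (0.31, 75, np.float64(0.1301), np.float64(0.1374), np.float64(0.141)), (0.32, 95, np.float64(0.129), np.float64(0.1374), np.float64(0.1425))] 0.3266942111959201
b [(0.14, 101, np.float64(0.0998), np.float64(0.1041), np.float64(0.1095)), (0.18, 106, np.float64(0.1067), np.float64(0.1106), np.float64(0.1187)), (0.22, 87, np.float64(0.1136), np.float64(0.1167), np.float64(0.1261)), (0.26, 10, np.float64(0.1197), np.float64(0.1227), np.float64(0.1321)), (0.29, 2, np.float64(0.1259), np.float64(0.1262), np.float64(0.1265))] 0.28399250812243493
```

send_rows --motion '[[[-0.45,-0.84,-0.03],[0,0,-0.14],-1],[[-0.45,-0.84,-0.03],[0,0,0],-1],[[-0.45,-0.84,-0.03],[0,0,0],-1],[[-0.45,-0.84,-0.03],[0,0,0],-1],[[-0.45,-0.84,-0.03],[0,0,0],-1],[[-0.45,-0.84,-0.03],[0,0,0],-1],[[-0.45,-0.84,-0.03],[0,0,0],-1],[[-0.45,-0.84,-0.03],[0,0,0],-1],[[-0.45,-0.84,-0.03],[0,0,0],-1],[[-0.45,-0.84,-0.03],[0,0,0],-1],[[0,0,0],[0,0,0],-1]]'

```text
time_s: 23.35
ee_pos: [0.7099, -0.1832, 0.3575]
eef_rot: [3.14, -0.003, -3.046]
force: [0.1, -0.2, -0.7]
grip_width: 0.0006
grip_force: 0.0
```

```bash
cat >> h.py <<'E'
c_,s_=np.cos(np.deg2rad(5.6)),np.sin(np.deg2rad(5.6))
def tobox(p): d=p-np.array([.538,-.2,0]);return np.array([c_*d[0]+s_*d[1],-s_*d[0]+c_*d[1],d[2]])
E
python3 - <<'E'
from h import *
p,R,o=cur()
print(o["qpos"].round(3),p,o["eef_rot"],o["grip_width"],"box",tobox(p).round(4))
# pushing path, tcp in box frame: finger's -x tip corner (-8,0) on the outer face at rho
prev=tobox(p)
for th in np.arange(1.7,-.01,-.1):
    rho=.185
    x=.1-rho*np.cos(th)+.01*np.sin(th);z=.1+rho*np.sin(th)+.01*np.cos(th)
    t=np.array([x+.008,0,z]);dd=t-prev;prev=t
    print(round(th,1),t.round(3),"units tool",(-dd[0]/.03).round(2),(-dd[2]/.03).round(2))
E
```

```text
[-0.303  0.803  0.369  0.     1.973 -1.969] [ 0.70993348 -0.1831544   0.35747888] [ 3.13994426e+00 -2.99967203e-03 -3.04612091e+00] 0.0006284181998177946 box [ 0.1728 -0.      0.3575]
1.7 [0.142 0.    0.282] units tool 1.03 2.51
1.6 [0.123 0.    0.285] units tool 0.61 -0.08
1.5 [0.105 0.    0.285] units tool 0.62 -0.02
1.4 [0.086 0.    0.284] units tool 0.62 0.04
1.3 [0.068 0.    0.281] units tool 0.61 0.1
1.2 [0.05  0.    0.276] units tool 0.6 0.16
1.1 [0.033 0.    0.269] units tool 0.58 0.22
1.0 [0.016 0.    0.261] units tool 0.55 0.28
0.9 [0.001 0.    0.251] units tool 0.52 0.33
0.8 [-0.014  0.     0.24 ] units tool 0.49 0.38
0.7 [-0.027  0.     0.227] units tool 0.44 0.43
0.6 [-0.039  0.     0.213] units tool 0.4 0.47
0.5 [-0.05   0.     0.197] units tool 0.35 0.51
0.4 [-0.059  0.     0.181] units tool 0.3 0.54
0.3 [-0.066  0.     0.164] units tool 0.24 0.57
0.2 [-0.071  0.     0.147] units tool 0.18 0.59
0.1 [-0.075  0.     0.128] units tool 0.13 0.6
-0.0 [-0.077  0.     0.11 ] units tool 0.06 0.61
```

send_rows --motion '[[[0,0,0.6],[0,0,0],-1],[[0,0,0.7],[0,0,0],-1],[[0,0,0.7],[0,0,0],-1],[[0,0,0.5],[0,0,0],-1],[[0.3,0,0],[0,0,0],-1],[[0.35,0,0],[0,0,0],-1],[[0.35,0,0],[0,0,0],-1],[[0.4,0,-0.05],[0,0,0],-1],[[0.5,0,-0.05],[0,0,0],-1]]'

```text
time_s: 24.25
ee_pos: [0.6514, -0.185, 0.2889]
eef_rot: [3.141, 0.001, -3.043]
force: [2.6, 0.5, -1.1]
grip_width: 0.0005
grip_force: 1.0
```

Run:
```python
from h import *
p,R,o=cur()
print(o["qpos"].round(3),o["force"].round(1),"box",tobox(p).round(4))
a=camera("scene");W=unproj(a)-[.538,-.2,0];B=np.dstack([c_*W[...,0]+s_*W[...,1],-s_*W[...,0]+c_*W[...,1],W[...,2]])
q=B[(abs(B[...,1])<.135)&(abs(abs(B[...,1])-.1)<.03)&(abs(B[...,0]-.08)<.08)&(B[...,2]>.12)&(B[...,2]<.31)]
print([(z,np.median(q[t,0]).round(4)) for z in (.14,.18,.22,.26,.29) for t in [abs(q[:,2]-z)<.008]])
```

```text
[-3.310e-01  5.640e-01  9.070e-01  1.000e-03  1.670e+00 -2.001e+00] [ 2.6  0.5 -1.1] box [0.1143 0.0039 0.2889]
[(0.14, np.float64(0.1047)), (0.18, np.float64(0.1046)), (0.22, np.float64(0.1042)), (0.26, np.float64(0.1043)), (0.29, np.float64(0.1036))]
```

The lid follows the finger at 2.6 N and is now upright, so I'll keep pushing along the arc.

send_rows --motion '[[[0.35,0,0.05],[0,0,0],-1],[[0.62,0,0.08],[0,0,0],-1],[[0.61,0,0.12],[0,0,0],-1],[[0.6,0,0.18],[0,0,0],-1],[[0.58,0,0.23],[0,0,0],-1],[[0.55,0,0.28],[0,0,0],-1],[[0.52,0,0.33],[0,0,0],-1]]'

```text
time_s: 25.0
ee_pos: [0.5371, -0.1967, 0.2511]
eef_rot: [-3.141, 0.002, -3.043]
force: [0.9, -0.8, 2.1]
grip_width: 0.0006
grip_force: 0.8
```

Run:
```python
from h import *
p,R,o=cur()
print(o["qpos"].round(3),o["force"].round(1),"box",tobox(p).round(4))
```

```text
[-4.160e-01  3.070e-01  1.351e+00  1.000e-03  1.482e+00 -2.085e+00] [ 0.9 -0.8  2.1] box [-0.0006  0.0033  0.2511]
```

send_rows --motion '[[[0.49,0,0.38],[0,0,0],-1],[[0.44,0,0.43],[0,0,0],-1],[[0.4,0,0.47],[0,0,0],-1],[[0.35,0,0.51],[0,0,0],-1],[[0.3,0,0.54],[0,0,0],-1],[[0.24,0,0.57],[0,0,0],-1],[[0.18,0,0.55],[0,0,0],-1],[[0.12,0,0.4],[0,0,0],-1],[[0.06,0,0.3],[0,0,0],-1],[[0.05,0,0.25],[0,0,0],-1]]'

```text
time_s: 26.0
ee_pos: [0.4592, -0.205, 0.1183]
eef_rot: [3.141, 0.001, -3.044]
force: [-0.3, 1.0, 0.0]
grip_width: 0.0006
grip_force: 0.4
```

send_rows --motion '[[[0,0,0.12],[0,0,0],-1],[[0,0,0.1],[0,0,0],-1],[[0,0,0.06],[0,0,0],-1],[[0,0,0],[0,0,0],-1]]'

```text
time_s: 26.4
ee_pos: [0.4593, -0.2054, 0.1102]
eef_rot: [3.141, 0.0, -3.044]
force: [0.2, 0.3, 0.8]
grip_width: 0.0006
grip_force: 0.0
```

send_rows --motion '[[[0,0,0.05],[0,0,0],-1],[[0,0,0],[0,0,0],-1]]'

```text
time_s: 26.6
ee_pos: [0.4593, -0.2054, 0.1088]
eef_rot: [3.141, 0.0, -3.044]
force: [-0.8, 0.2, 0.3]
grip_width: 0.0007
grip_force: 0.2
```

send_rows --motion '[[[0,0,0.05],[0,0,0],-1],[[0,0,0],[0,0,0],-1]]'

```text
time_s: 26.8
ee_pos: [0.4592, -0.2054, 0.1071]
eef_rot: [3.141, 0.0, -3.044]
force: [-0.0, -0.5, 0.6]
grip_width: 0.0004
grip_force: 0.1
```

send_rows --motion '[[[0,0,0.05],[0,0,0],-1],[[0,0,0],[0,0,0],-1]]'

```text
time_s: 27.0
ee_pos: [0.4591, -0.2054, 0.1056]
eef_rot: [3.141, 0.0, -3.044]
force: [0.5, 0.0, 0.2]
grip_width: 0.0006
grip_force: 0.1
```

Run:
```python
from h import *
a=camera("scene");b=camera("side")
cv2.imwrite("pics/v6.png",cv2.resize(np.hstack([a["pixels"][84:276,80:336],b["pixels"][60:252,160:416]]),(800,300))[...,::-1])
for k,C in(("a",a),("b",b)):
    W=unproj(C)-[.538,-.2,0];B=np.dstack([c_*W[...,0]+s_*W[...,1],-s_*W[...,0]+c_*W[...,1],W[...,2]])
    q=B[(abs(abs(B[...,1])-.09)<.03)&(abs(B[...,0])<.14)&(B[...,2]<.35)&(B[...,2]>.02)]
    print(k,[(x,int(t.sum()),np.median(q[t,2]).round(4)) for x in np.arange(-.12,.13,.04) for t in [abs(q[:,0]-x)<.01] if t.any()])
```

```text
a [(np.float64(-0.12), 10, np.float64(0.2629)), (np.float64(-0.07999999999999999), 237, np.float64(0.1344)), (np.float64(-0.03999999999999998), 216, np.float64(0.1287)), (np.float64(2.7755575615628914e-17), 145, np.float64(0.1226)), (np.float64(0.040000000000000036), 155, np.float64(0.1184)), (np.float64(0.08000000000000004), 154, np.float64(0.1145)), (np.float64(0.12000000000000005), 32, np.float64(0.049))]
b [(np.float64(-0.12), 20, np.float64(0.2498)), (np.float64(-0.07999999999999999), 138, np.float64(0.1315)), (np.float64(-0.03999999999999998), 76, np.float64(0.1241)), (np.float64(2.7755575615628914e-17), 89, np.float64(0.1191)), (np.float64(0.040000000000000036), 98, np.float64(0.1145)), (np.float64(0.08000000000000004), 93, np.float64(0.1114)), (np.float64(0.12000000000000005), 13, np.float64(0.0483))]
```

View pics/v6.png

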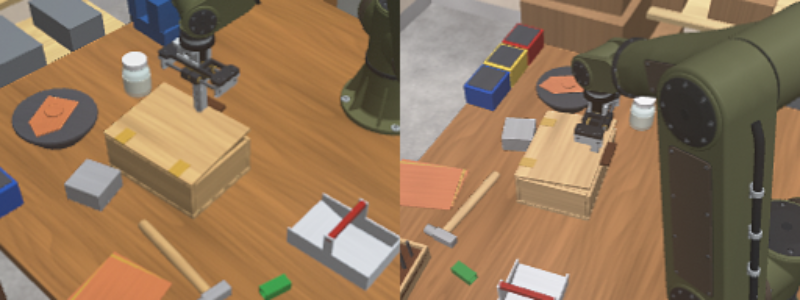

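Run:
```python
from h import *
a=camera("scene");b=camera("side");w=camera("wrist")
z=cv2.resize(a["pixels"][130:220,140:260],(533,400),interpolation=cv2.INTER_CUBIC)
zb=cv2.resize(b["pixels"][110:200,220:310],(400,400),interpolation=cv2.INTER_CUBIC)
cv2.imwrite("pics/v7.png",cv2.resize(np.hstack([z,zb,cv2.resize(w["pixels"],(533,400))]),(800,218))[...,::-1])
p,R,o=cur();print(p,o["force"],o["tau"].round(2))
for k,C in(("a",a),("b",b)):
    W=unproj(C)-[.538,-.2,0];B=np.dstack([c_*W[...,0]+s_*W[...,1],-s_*W[...,0]+c_*W[...,1],W[...,2]])
    q=B[(abs(B[...,1])<.025)&(B[...,0]<-.04)&(B[...,0]>-.15)&(B[...,2]<.2)&(B[...,2]>.02)]
    print(k,[(x.round(2),int(t.sum()),np.percentile(q[t,2],[5,50,95]).round(4)) for x in np.arange(-.14,-.03,.01) for t in [abs(q[:,0]-x)<.005] if t.any()])
```

```text
[ 0.45915986 -0.20534404  0.10570985] [-0.122997    0.628353    0.24278394] [-1.000e-02 -4.858e+01 -3.218e+01 -5.000e-02  5.000e-02  0.000e+00]
a [(np.float64(-0.13), 1, array([0.1322, 0.1322, 0.1322])), (np.float64(-0.12), 21, array([0.1302, 0.1339, 0.1369])), (np.float64(-0.11), 17, array([0.1294, 0.1349, 0.1371])), (np.float64(-0.1), 16, array([0.1281, 0.1323, 0.1386])), (np.float64(-0.09), 20, array([0.1268, 0.1328, 0.1923])), (np.float64(-0.08), 48, array([0.1273, 0.1531, 0.1969])), (np.float64(-0.07), 117, array([0.1252, 0.1582, 0.1969])), (np.float64(-0.06), 27, array([0.1239, 0.1282, 0.1327])), (np.float64(-0.05), 26, array([0.1246, 0.129 , 0.1318])), (np.float64(-0.04), 17, array([0.1243, 0.128 , 0.1308]))]
b [(np.float64(-0.13), 3, array([0.1275, 0.1284, 0.1315])), (np.float64(-0.12), 24, array([0.1277, 0.1322, 0.1341])), (np.float64(-0.11), 21, array([0.1277, 0.1302, 0.1327])), (np.float64(-0.1), 49, array([0.025 , 0.0899, 0.1323])), (np.float64(-0.09), 22, array([0.1262, 0.1292, 0.1461])), (np.float64(-0.08), 20, array([0.1256, 0.135 , 0.1527])), (np.float64(-0.07), 14, array([0.1254, 0.1278, 0.1526])), (np.float64(-0.06), 18, array([0.1226, 0.1254, 0.1287])), (np.float64(-0.05), 19, array([0.1207, 0.1235, 0.1278])), (np.float64(-0.04), 8, array([0.1182, 0.1241, 0.1288]))]
```

View pics/v7.png

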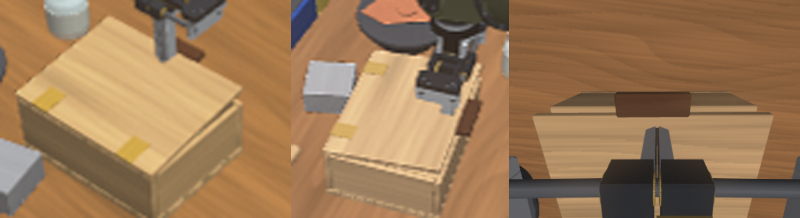

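The lid is on the box but still about 0.11 rad open (front edge at z≈0.133). The fingertip reads 0.106 with no force, so it has lost its hold on the lid. I'll rise clear and press again slowly.

send_rows --motion '[[[0,0,-0.2],[0,0,0],-1],[[0,0,-0.3],[0,0,0],-1],[[0,0,-0.5],[0,0,0],-1],[[0,0,-0.5],[0,0,0],-1],[[0,0,-0.5],[0,0,0],-1],[[0,0,0],[0,0,0],-1]]'

```text
time_s: 27.85
ee_pos: [0.46, -0.2058, 0.1682]
eef_rot: [-3.14, 0.003, -3.044]
force: [-0.7, 0.5, -0.7]
grip_width: 0.0004
grip_force: 0.0
```

```bash
cat >> h.py <<'E'
def lid():
    for k in("scene","side"):
        W=unproj(camera(k))-[.538,-.2,0];B=np.dstack([c_*W[...,0]+s_*W[...,1],-s_*W[...,0]+c_*W[...,1],W[...,2]])
        q=B[(abs(abs(B[...,1])-.085)<.03)&(abs(B[...,0])<.085)&(B[...,2]<.19)&(B[...,2]>.09)]
        f=np.polyfit(q[:,0],q[:,2],1);r=q[:,2]-np.polyval(f,q[:,0]);q=q[abs(r)<.006];f=np.polyfit(q[:,0],q[:,2],1)
        print(k,"lid angle",-np.arctan(f[0]).round(4),"z at x=0",f[1].round(4),len(q))
E
python3 - <<'E'
from h import *
p,R,o=cur();print(p,o["force"],tobox(p));lid()
E
```

```text
[ 0.46002814 -0.20584733  0.16817029] [-0.71684389  0.47885194 -0.73043822] [-0.07817033  0.0017893   0.16817029]
scene lid angle 0.1018 z at x=0 0.1226 1204
side lid angle 0.0995 z at x=0 0.1191 741
```

send_rows --motion '[[[0,0,0.5],[0,0,0],-0.4],[[0,0,0.4],[0,0,0],-0.4],[[0,0,0.3],[0,0,0],-0.4],[[0,0,0],[0,0,0],-0.4],[[0,0,0.1],[0,0,0],-0.4],[[0,0,0.1],[0,0,0],-0.4]]'

```text
time_s: 28.55
ee_pos: [0.4594, -0.2055, 0.1239]
eef_rot: [3.142, 0.001, -3.044]
force: [-0.3, 0.8, 0.7]
grip_width: 0.0282
grip_force: 0.0
```

send_rows --motion '[[[0,0,0.1],[0,0,0],-0.4],[[0,0,0],[0,0,0],-0.4]]'

```text
time_s: 28.75
ee_pos: [0.4591, -0.2053, 0.1205]
eef_rot: [3.141, -0.0, -3.044]
force: [1.0, 0.2, 0.8]
grip_width: 0.0283
grip_force: 0.0
```

send_rows --motion '[[[0,0,0.1],[0,0,0],-0.4],[[0,0,0],[0,0,0],-0.4]]'

```text
time_s: 28.95
ee_pos: [0.4591, -0.2053, 0.1175]
eef_rot: [3.141, -0.0, -3.044]
force: [0.0, -0.5, 0.4]
grip_width: 0.028
grip_force: 0.0
```

send_rows --motion '[[[0,0,0.1],[0,0,0],-0.4],[[0,0,0],[0,0,0],-0.4]]'

```text
time_s: 29.15
ee_pos: [0.459, -0.2053, 0.1144]
eef_rot: [3.141, -0.0, -3.044]
force: [0.8, -0.3, -0.6]
grip_width: 0.0282
grip_force: 0.0
```

Run:
```python
from h import *
p,R,o=cur();print(p,o["force"],tobox(p));lid()
```

```text
[ 0.45904852 -0.2052888   0.1143755 ] [ 0.7931099  -0.31346663 -0.64591468] [-0.07909077  0.00244076  0.1143755 ]
scene lid angle 0.0992 z at x=0 0.1226 1192
side lid angle 0.0999 z at x=0 0.1192 642
```

Both the cameras and the arm agree that the fingertips meet no resistance here. I'll try pressing on the dark lip with the tool tilted.

send_rows --motion '[[[0,0,-0.5],[0,0,0],-0.4],[[0,0,-0.9],[0,0,0],-1],[[0,0,-0.6],[0,0,0],-1],[[0.6,0,0],[0,0,0],-1],[[0.5,0,0],[0,0,0],-1],[[0,0,0.5],[0,0,0],-1],[[0,0,0.4],[0,0,0],-1],[[0,0,0.3],[0,0,0],-1],[[0,0,0.1],[0,0,0],-1],[[0,0,0.1],[0,0,0],-1],[[0,0,0],[0,0,0],-1]]'

```text
time_s: 30.35
ee_pos: [0.4264, -0.2086, 0.1326]
eef_rot: [3.141, -0.0, -3.044]
force: [0.6, 0.0, 0.5]
grip_width: 0.0005
grip_force: 0.0
```

send_rows --motion '[[[0,0,0.1],[0,0,0],-1],[[0,0,0],[0,0,0],-1]]'

```text
time_s: 30.55
ee_pos: [0.4263, -0.2086, 0.1296]
eef_rot: [3.141, 0.0, -3.044]
force: [0.1, 0.4, -1.1]
grip_width: 0.0004
grip_force: 0.0
```

send_rows --motion '[[[0,0,0.1],[0,0,0],-1],[[0,0,0],[0,0,0],-1]]'

```text
time_s: 30.75
ee_pos: [0.4262, -0.2085, 0.1265]
eef_rot: [3.141, -0.0, -3.044]
force: [0.2, -0.1, 0.6]
grip_width: 0.0005
grip_force: 0.0
```

send_rows --motion '[[[0,0,0.1],[0,0,0],-1],[[0,0,0],[0,0,0],-1]]'

```text
time_s: 30.95
ee_pos: [0.4262, -0.2085, 0.1234]
eef_rot: [3.141, -0.0, -3.044]
force: [0.3, 0.3, 0.3]
grip_width: 0.001
grip_force: 0.0
```

Run:
```python
from h import *
p,R,o=cur();print(p,o["force"],tobox(p));lid()
```

```text
[ 0.42618002 -0.20852382  0.12338194] [0.34934171 0.31474269 0.25682001] [-0.11211809  0.00242858  0.12338194]
scene lid angle 0.0971 z at x=0 0.1226 1202
side lid angle 0.1003 z at x=0 0.1193 730
```

send_rows --motion '[[[0,0,0.1],[0,0,0],-1],[[0,0,0.1],[0,0,0],-1],[[0,0,0.1],[0,0,0],-1],[[0,0,0.1],[0,0,0],-1],[[0,0,0.1],[0,0,0],-1],[[0,0,0],[0,0,0],-1]]'

```text
time_s: 31.65
ee_pos: [0.4262, -0.2085, 0.1083]
eef_rot: [3.141, -0.0, -3.044]
force: [-0.4, 0.0, -0.0]
grip_width: 0.0005
grip_force: 0.0
```

send_rows --motion '[[[0,0,0.1],[0,0,0],-1],[[0,0,0.1],[0,0,0],-1],[[0,0,0],[0,0,0],-1]]'

```text
time_s: 31.95
ee_pos: [0.4262, -0.2085, 0.1023]
eef_rot: [3.141, -0.0, -3.044]
force: [0.5, 0.4, 0.0]
grip_width: 0.0004
grip_force: 0.0
```

Run:
```python
from h import *
p,R,o=cur();print(p,o["force"],tobox(p));lid()
```

```text
[ 0.42620625 -0.20851147  0.10231112] [0.47194058 0.37253115 0.03184359] [-0.11209078  0.00243831  0.10231112]
scene lid angle 0.0702 z at x=0 0.1196 1169
side lid angle 0.0657 z at x=0 0.1161 732
```

This is confirmed: the lid is moving (0.10 to 0.067). The real fingertips sit about 22 mm above the reported TCP, so I'll keep pressing down.

send_rows --motion '[[[0,0,0.1],[0,0,0],-1],[[0,0,0.1],[0,0,0],-1],[[0,0,0.1],[0,0,0],-1],[[0,0,0],[0,0,0],-1]]'

```text
time_s: 32.45
ee_pos: [0.4261, -0.2085, 0.0932]
eef_rot: [3.141, -0.0, -3.044]
force: [-0.3, 0.9, 0.2]
grip_width: 0.0004
grip_force: 0.0
```

send_rows --motion '[[[0,0,0.07],[0,0,0],-1],[[0,0,0],[0,0,0],-1]]'

```text
time_s: 32.65
ee_pos: [0.4263, -0.2085, 0.0914]
eef_rot: [3.141, 0.0, -3.044]
force: [-0.8, -0.2, -0.0]
grip_width: 0.0004
grip_force: 0.0
```

send_rows --motion '[[[0,0,0.07],[0,0,0],-1],[[0,0,0],[0,0,0],-1]]'

```text
time_s: 32.85
ee_pos: [0.4263, -0.2085, 0.0893]
eef_rot: [3.141, 0.0, -3.044]
force: [0.2, -0.9, 0.0]
grip_width: 0.0004
grip_force: 0.0
```

Run:
```python
from h import *
p,R,o=cur();print(p,o["force"]);lid()
```

```text
[ 0.42627601 -0.20854357  0.08931444] [ 0.22200158 -0.92209831  0.04225345]
scene lid angle 0.0081 z at x=0 0.1139 1132
side lid angle 0.0083 z at x=0 0.1103 757
```

send_rows --motion '[[[0,0,0.06],[0,0,0],-1],[[0,0,0],[0,0,0],-1]]'

```text
time_s: 33.15
ee_pos: [0.4263, -0.2085, 0.0875]
eef_rot: [3.141, 0.0, -3.044]
force: [-0.5, -0.3, -0.0]
grip_width: 0.0006
grip_force: 0.0
```

send_rows --motion '[[[0,0,-0.2],[0,0,0],-1],[[0,0,-0.5],[0,0,0],-1],[[0,0,-0.9],[0,0,0],-1],[[0,0,-1],[0,0,0],-1],[[0,0,-1],[0,0,0],-1],[[0,0,-1],[0,0,0],-1],[[0,0,0],[0,0,0],-1],[[0,0,0],[0,0,0],-1]]'

```text
time_s: 33.95
ee_pos: [0.4264, -0.2086, 0.226]
eef_rot: [-3.142, 0.001, -3.044]
force: [0.1, 0.3, 0.1]
grip_width: 0.0001
grip_force: 0.0
```

Run:
```python
from h import *
p,R,o=cur();print(p,o["force"]);lid()
a=camera("scene");b=camera("side")
cv2.imwrite("pics/v8.png",cv2.resize(np.hstack([a["pixels"],b["pixels"]]),(800,300))[...,::-1])
```

```text
[ 0.42635395 -0.20863391  0.22603066] [0.07607529 0.27019738 0.13492744]
scene lid angle 0.0031 z at x=0 0.1132 1139
side lid angle 0.002 z at x=0 0.1095 846
```

View pics/v8.png

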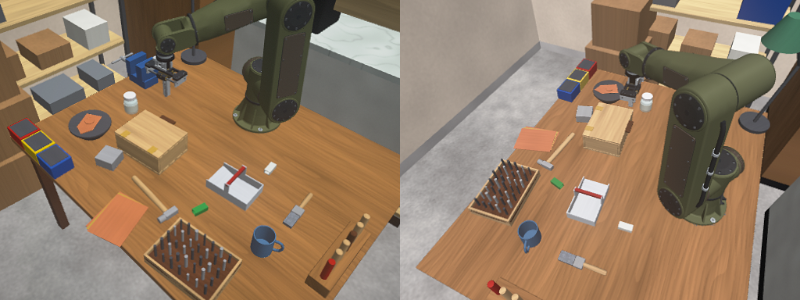

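The lid reads 0.002-0.003 rad, so it is shut. The empty tray stands flat at (235,187) in the left picture, the bystanders are in place and the arm is clear, so I'm handing in.

```bash
python3 -c "
from station import *
print(hand_in())"
```

```text
the job is handed in; nothing more can be done
None
```

I handed the job in with all five offcuts in the box, the empty tray upright on the bench and the lid shut (about 0.003 rad by camera). On the first tip the tray slipped from the grip into the box, so I gripped it again and lifted it out; `hand_in()` gave no verdict.

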